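# Walk a carrier plate up off its dowels and slide it onto the landing shelf

### The arm

A 6-joint arm with a two-finger parallel gripper is mounted at the origin on a cart in front of the work surface, level with it; the furniture and walls round the work are solid. World frame = base frame: x ahead of the robot, y to its left, z up, the work surface at z = 0. Lengths are in mm, angles in degrees, forces in N, time in s.
With the tool pointing down it reaches from about 275 to 975 mm from the base axis. Payload 8.4 kg.
Tool frame: the origin (TCP) lies on the centre line of the jaws, within the pads' length; the fingertips stand 22 mm ahead of it and the grasp point (between the pads) lies 3 mm ahead of it; z points along the fingers, y is the direction in which the jaws open and shut (so a half turn about z gives the same grasp; the last joint's range is limited). The gripper opens to 92 mm and grips with 3 to 60 N. Pads are 20 mm wide; open, the fingers measure 128 mm over their backs; the gripper's body (75 mm by 189 mm) begins 69 mm behind the grasp point.
Start: joints at [-75.367, 20.225, 93.587, -0, 66.188, -0.138], TCP at [159.345, -604.349, 236.583] pointing down, gripper open.
Joint ranges: [-150.9, 150.9], [-52.94, 120.26], [3.33, 152.33], [-74.26, 254.26], [0, 154.13], [-172.89, 172.89]. Speed limits (degrees/s): [127.2, 127.2, 159.86, 180, 180, 180].

### API

Orientations are given as a 3x3 rotation matrix whose columns are the frame's x, y, z axes.
In Python, from cell import manip gives the robot as it stands.
- The arm moves only by the tool step_arm, never from a script. Its argument "targets" is a list of rows, each an object with "gripper": the closure, from 0 (fully open) to 1 (shut); "slide": the shift along the tool's x, y, z in m, a list of three; "dr": the turn, a rotation vector about the tool's x, y, z in degrees, a list of three. A call has 1 to 8 rows; each row shifts and turns the commanded pose from where the row before left it, along the tool's axes as they then stand; what a row does not reach is not made up. A row lasts 1/8 s, in which the tool goes at most 62.5 mm and 10.7 degrees, less where a joint would pass 70% of its speed; a pose out of reach is approached as far as the arm can. A call with a gripper value outside its range is refused whole. The fingers move at their own pace and stop on an object; "grip_force" is the grip in N (left out, the last holds). Time passes only in rows, so rows that do not move let the fingers close. It gives the time, the measured TCP pose, the force and the opening at its end, in the units of the state.
- manip.sense(): the state, without advancing time (a new reading comes with each control period).
- manip.grab_frame(name): name is "scene" or "top" or "wrist"; returns the picture (400x640x3 uint8, red, green, blue); there is no depth.
- manip.camera_params(name): a dict with "camera_matrix" (3x3 intrinsics, pixels), "k1" (the pictures are not rectified: a ray, as slopes to the right and down, at radius r is drawn at 1 + k1 r^2 times it, then the intrinsics apply), "R" (3x3) and "t" (3): a world point X has camera coordinates R X + t; the wrist camera has in their place "tool_from_camera" (4x4, takes a point from camera to tool coordinates, whose origin is the TCP and whose axes are the flange's). Camera axes: x right, y down, z forward; pixel columns grow to the right and rows downward; lengths in mm; the calibration is good to about 2 mm. A picture is of the moment at which its call begins: read the wrist's pose just before it. camera_params takes no time and is no camera call.
- manip.hand_in(): hands the job in, once; it reports no verdict.
The state is a dict: "time_s": time; "joint_pos": joint angles; "joint_vel": joint speeds; "joint_torque": joint torques, N m; "tcp_pos": TCP position; "tool_rot": TCP orientation; "wrist_force": force on the tool from outside, world axes, zero at the start; "torque": the same for the moment, N m; "grip_width": finger opening in mm.
Only numpy, scipy, OpenCV 4.12 (cv2) and the standard library are available. Lean on these libraries where they do the work, as an engineer would, in place of code of your own. Each camera call takes 0.05 s, during which the arm holds its last target. There are 200 camera calls.

### The job

The aluminium carrier plate sits on two tight locating dowels of the dark steel dock. Work it straight up by pressing the dock's two red lever pads in turn, a little at a time so that the plate stays level (never leaning more than about five degrees), until both levers are fully down and the plate is clear of the dowels; then, without picking it up, push it flat across onto the blue landing shelf beside the dock, wherever that stands, so that it lies wholly and squarely on the shelf. Leave the two reagent bottles and the tape roll where they are and let go of everything.

Things in the scene. Friction and masses are not known exactly. Their poses are not given: they have to be found in the camera images.
- dock: The fixed dark steel dock, 76 (x) x 300 (y) mm, origin on the bench at its middle, y along the line of its two dowels. Grey seats 34 mm above the bench carry the plate. Steel dowels, 12 mm thick, at x 0, y -52 and +52 mm, tops 52 mm above the bench (18 above the seats). One long side (+x or -x, it varies) faces the landing shelf, the other the brown bottle.
- plate_centre (a point): Centre (half-way up) of the loose carrier plate: aluminium, 80 (x) x 140 (y) x 12 mm, 0.3 to 0.65 kg, with dark wells and two 14 mm through holes for the dowels. Seated, it is centred on the dock, axes along the dock's, centre 40 mm above the bench. With both levers fully down it rests on the fork tips, centre 63 mm above the bench.
- left_lever (a joint): Stiff forked rocker at the dock's +y end; 0 rad = red pad up, 0.74 = fully down (end stop), level at 0.37; starts at 0 to 0.06. Pivot along x at y +94 mm, 40 mm up; pad 50 x 32 mm, 45 mm outside it, face 7 mm above the arm's mid-line. Fork tips 37 mm inside it lift the plate from 0.09 rad on, by 23 mm in all. Takes 7 to 15 N at the pad, stays where left.
- right_lever (a joint): The same lever, mirrored, at the -y end of the dock (pivot at y = -94 mm): 0 as made, 0.74 fully down.
- left_lever_pad (a point): Middle of the top face of the left (+y) lever's red pad; it moves with the lever: about 63 mm above the bench at 0, 30 mm fully down.
- right_lever_pad (a point): Middle of the top face of the right (-y) lever's red pad, likewise.
- landing_top (a point): Centre of the top face of the fixed blue landing shelf, 110 (x) x 180 (y) mm, axes along the dock's, top 54 mm above the bench, centre 105 mm from the dock's middle along the dock's +x or -x. Rails 8 mm high along its short ends, 164 mm apart; the long edges are open, the near one about 10 mm from the seated plate's edge.
- brown_bottle: Bystander: brown reagent bottle, green cap, 35 (x) x 58 (y) x 78 mm tall, origin at the centre of its underside. It stands 105 mm from the dock's middle on the side away from the landing shelf, axes along the dock's, 47 mm clear of the plate's long edge.
- white_bottle: Bystander: white reagent bottle with a blue cap, 35 x 58 x 78 mm tall, origin at the centre of its underside, near the left lever.
- tape: Bystander: roll of tape lying flat, 98 mm across, 25 mm high, origin at the centre of its underside, left of the dock.
Not all that is in view belongs to the job. There is more than one size of the part that bears landing_top; the job needs the larger.

How it is judged (in metres and radians):
On the way:
1. both levers are fully down and the plate stands level on the forks, straight above its seat and clear of the dowels (value of joint each of left_lever, right_lever above 0.69 rad and horizontal distance between plate_centre and dock below 0.01 m and z of plate_centre in the frame of dock above 0.06 m and angle between plate_centre's own z axis and vertical below 0.05 rad), for 0.2 s.
At the end, for the whole second after the job is handed in: The plate lies flat on the landing shelf (tilt under 0.03 rad, its centre 3 to 9 mm above the shelf's top), its centre within 18 mm of the shelf's centre across and 20 mm along, square to it within 0.15 rad (x of plate_centre in the frame of landing_top between -0.018 and 0.018 m and y of plate_centre in the frame of landing_top between -0.02 and 0.02 m and z of plate_centre in the frame of landing_top between 0.003 and 0.009 m and angle between the x axis of plate_centre and the x axis of landing_top, either way round below 0.15 rad and angle between plate_centre's own z axis and vertical below 0.03 rad and distance of plate_centre from where it was at the start of the episode above 0.05 m); the robot touches nothing.
It fails at once if the plate leans more than 0.105 rad (6 degrees) (angle between plate_centre's own z axis and vertical above 0.105 rad).
It fails at once if the plate is picked up (its centre over 85 mm above the bench) instead of jacked and pushed (height (world z) of plate_centre above 0.085 m).
It fails at once if a bottle or the tape roll is moved more than 20 mm or a bottle tipped (distance of any of brown_bottle, white_bottle, tape from where it was at the start of the episode above 0.02 m or angle between any of brown_bottle, white_bottle's own z axis and vertical above 0.35 rad).
It also fails if it takes over 58 s, if anything falls off the work surface, if the arm or the gripper's body presses on something with over 40 N, if the wrist force passes 120 N, or if a joint passes its speed limit or range.

## Working session

There is one attempt and no reset: what is moved stays moved. The work goes in short steps, Python scripts to look and compute and a tool call to move; the robot and the scene stay as the last step left them, time stands still between calls to the robot, and variables do not carry over. Pictures are saved under pics/ and viewed, about 8 in all and at most 12, crops included, and the job is handed in when it is done.

Besides the shell and the picture viewer there is one more tool, called after "Call:" by a JSON object that holds its "method" and its "body". step_arm: Moves the arm, as the interface text tells. Its arguments: {"type":"object","properties":{"targets":{"type":"array","items":{"type":"object","properties":{"gripper":{"type":"number"},"slide":{"type":"array","items":{"type":"number"}},"dr":{"type":"array","items":{"type":"number"}}}}},"grip_force":{"type":"number"}},"required":["targets"]}

```bash
mkdir -p pics; ls
python3 - <<'E'
from cell import manip
import cv2,json
s=manip.sense();print(s)
for n in("scene","top"):
    im=manip.grab_frame(n);cv2.imwrite(f"pics/{n}0.png",im[:,:,::-1]);print(n,manip.camera_params(n))
print(manip.camera_params("wrist"))
E
```

```text
pics
{'time_s': 0.0, 'joint_pos': array([-7.53649613e+01,  2.02620047e+01,  9.36264723e+01, -1.22777321e-03,
        6.61879572e+01, -1.36744103e-01]), 'joint_vel': array([-0.05002195,  0.05160168,  0.02659099, -0.00259796,  0.04606872,
        0.00282334]), 'joint_torque': array([ 5.55529405e-04, -5.93837821e+01, -3.34223807e+01,  6.98135700e-02,
        2.32942449e-02, -1.28258630e-04]), 'tcp_pos': array([ 159.24610285, -603.91547898,  235.88837125]), 'tool_rot': array([[ 9.66946862e-01,  2.54977724e-01, -3.56025209e-04],
       [ 2.54977972e-01, -9.66946007e-01,  1.28579090e-03],
       [-1.64091174e-05, -1.33407006e-03, -9.99999110e-01]]), 'wrist_force': array([-0.33300759,  0.20681335,  0.51485274]), 'torque': array([ 0.04643479, -0.00072332,  0.02423734]), 'grip_width': 91.89035165238413}
scene {'camera_matrix': array([[444.3487102 ,   0.        , 320.7833876 ],
       [  0.        , 444.3487102 , 202.44331188],
       [  0.        ,   0.        ,   1.        ]]), 'k1': -0.012884930828931234, 'R': array([[-0.69934953, -0.71446725, -0.02113712],
       [-0.3281191 ,  0.34716708,
[... 400 characters left out ...]
-0.02723261, -0.10102482],
       [ 0.10185297, -0.0309613 , -0.99431754]]), 't': array([  39.5486036 ,  479.32424123, 1056.83216147])}
{'camera_matrix': array([[349.46826858,   0.        , 314.59773803],
       [  0.        , 349.46826858, 197.85035002],
       [  0.        ,   0.        ,   1.        ]]), 'k1': -0.0022472590381060723, 'tool_from_camera': array([[ 1.80995945e-04, -9.60457882e-01, -2.78425258e-01,
         7.96896017e+01],
       [ 9.99999742e-01,  3.67231008e-04, -6.16732901e-04,
         4.06213722e-01],
       [ 6.94592364e-04, -2.78425075e-01,  9.60457701e-01,
        -1.49772668e+02],
       [ 0.00000000e+00,  0.00000000e+00,  0.00000000e+00,
         1.00000000e+00]])}
```

View pics/top0.png

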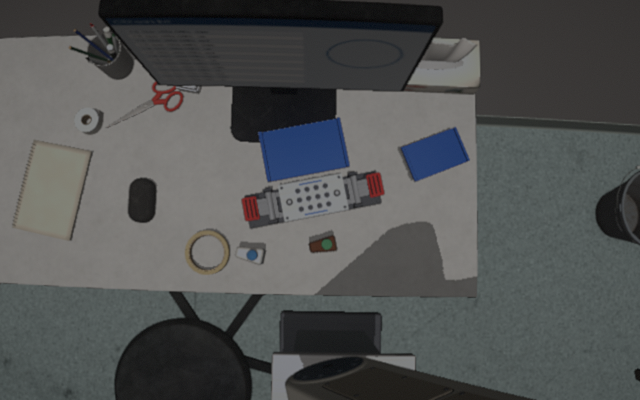

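View pics/scene0.png

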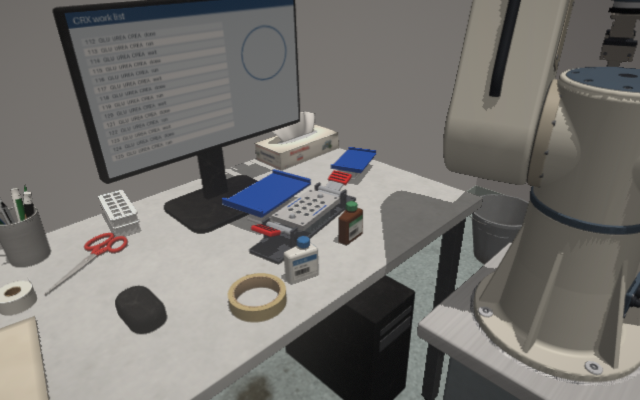

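The top view shows these candidates:
- **Blue plates:** the large one at (305,150) is beside the dock and is the shelf. The small one at (435,153) is a decoy.
- **Red things:** the lever pads are at (251,207), left, and (375,184), right. The scissors at (167,95) are a decoy.
- **Others:** plate at (313,197), brown bottle at (323,243), white bottle at (250,254), tape at (207,251).

Next I'll measure these and check a close crop.

```bash
cat > h.py <<'E'
from cell import manip
import cv2, numpy as np
def cam(n):
    p=manip.camera_params(n)
    if n=="wrist":
        s=manip.sense(); T=p["tool_from_camera"]; R=s["tool_rot"]@T[:3,:3]; c=s["tcp_pos"]+s["tool_rot"]@T[:3,3]
        p["R"]=R.T; p["t"]=-R.T@c
    return p
def ray(p,uv):
    K=p["camera_matrix"]; q=np.array([(uv[0]-K[0,2])/K[0,0],(uv[1]-K[1,2])/K[1,1]]); u=q.copy()
    for _ in range(20): u=q/(1+p["k1"]*(u@u))
    d=p["R"].T@np.array([u[0],u[1],1]); return -p["R"].T@p["t"], d
def onz(p,uv,z):
    c,d=ray(p,uv); return c+d*(z-c[2])/d[2]
def proj(p,X):
    x=p["R"]@np.asarray(X,float)+p["t"]; u=x[:2]/x[2]; u=u*(1+p["k1"]*(u@u)); K=p["camera_matrix"]
    return u*K[0,0]+K[:2,2]
def tri(p,a,q,b):
    c1,d1=ray(p,a); c2,d2=ray(q,b); s=np.linalg.lstsq(np.c_[d1,-d2],c2-c1,rcond=None)[0]
    A=c1+s[0]*d1;B=c2+s[1]*d2; return (A+B)/2,np.linalg.norm(A-B)
def hsv(im,lo,hi): return cv2.inRange(cv2.cvtColor(im,cv2.COLOR_RGB2HSV),lo,hi)
def red(im): return hsv(im,(0,150,70),(8,255,255))|hsv(im,(172,150,70),(180,255,255))
def blobs(m,amin=40):
    cs,_=cv2.findContours(m,cv2.RETR_EXTERNAL,cv2.CHAIN_APPROX_NONE)
    return sorted([c for c in cs if cv2.contourArea(c)>amin],key=cv2.contourArea,reverse=True)
E
python3 - <<'E'
from h import *
for n in("top","scene"):
    im=cv2.imread(f"pics/{n}0.png")[:,:,::-1].copy();p=cam(n)
    for nm,m,z in(("red",red(im),60),("blue",hsv(im,(105,150,50),(125,255,255)),54),("brown",hsv(im,(0,60,20),(18,255,120)),40),("green",hsv(im,(45,80,40),(85,255,255)),78)):
        for c in blobs(m):
            r=cv2.minAreaRect(c);print(n,nm,np.round(r[0],1),np.round(r[1],1),cv2.contourArea(c),onz(p,r[0],z).round(1))
            if nm=="blue":
                P=np.array([onz(p,q,54)[:2] for q in cv2.boxPoints(r)]);print(P.round(0).tolist())
im=cv2.imread("pics/top0.png")[100:280,170:490]
cv2.imwrite("pics/crop0.png",cv2.resize(im,None,fx=2.5,fy=2.5,interpolation=cv2.INTER_CUBIC))
E
```

```text
top red [165.9  97.1] [31.3 23.8] 312.5 [703.  406.5  60. ]
top red [374.5 184.3] [22.7 13.4] 264.0 [522.1 -53.3  60. ]
top red [250.2 208.1] [22.5 13.3] 263.5 [463.8 209.9  60. ]
top blue [303.1 148.8] [49.4 82.5] 3828.0 [596.  101.8  54. ]
[[630.0, 201.0], [670.0, 26.0], [563.0, 3.0], [524.0, 176.0]]
top blue [434.8 153.5] [35.5 58.1] 1927.0 [ 595.2 -186.5   54. ]
[[606.0, -112.0], [658.0, -234.0], [584.0, -262.0], [534.0, -140.0]]
top brown [166.1  96.9] [32.8 26.7] 498.5 [709.8 412.1  40. ]
top brown [250.3 208. ] [23.8 15. ] 308.0 [465.7 212.1  40. ]
top brown [374.7 184.3] [24.1 15. ] 302.0 [525.  -56.4  40. ]
top brown [322.3 244.8] [14.3 25.7] 154.5 [390.6  54.9  40. ]
top green [326.5 243.5] [9. 9.] 63.0 [392.8  47.3  78. ]
scene red [105.3 242.9] [18.2 41.4] 507.0 [641.9 442.4  60. ]
scene red [339.6 176.6] [20.4 10.2] 157.5 [523.7 -57.2  60. ]
scene red [265.3 230.1] [27.9  7.7] 112.0 [463.2 210.6  60. ]
scene blue [267. 194.] [32.4 84.3] 1605.0 [588.  108.7  54. ]
[[645.0, 189.0], [677.0, -62.0], [529.0, 27.0], [521.0, 237.0]]
scene blue [354.2 158. ] [38.8 23.1] 564.5 [ 582.7 -174.4   54. ]
[[589.0, -102.0], [690.0, -224.0], [575.0, -252.0], [491.0, -132.0]]
scene brown [350.5 226. ] [23. 36.] 374.0 [378.5  64.3  40. ]
scene brown [256.  285.7] [17.7 45.3] 372.0 [364.8 309.1  40. ]
scene brown [ 12.4 291.2] [ 6.3 15.8] 66.5 [642.4 600.1  40. ]
scene green [ 20.8 208.9] [20.2  5.2] 77.5 [864.8 522.9  78. ]
scene green [351.  205.5] [ 9. 10.] 64.0 [388.6  52.3  78. ]
```

View pics/crop0.png

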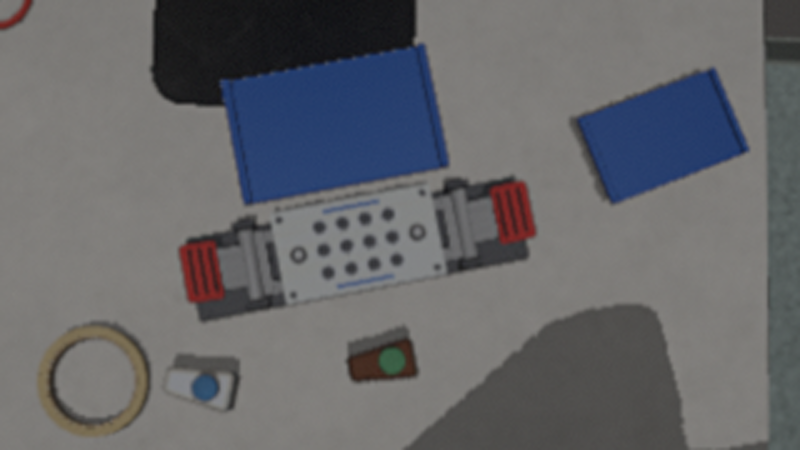

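The crop agrees: the large shelf lies on the dock's +x side next to the plate, and the brown bottle is on the other side. Now the dock frame and the clearances.

Run:
```python
from h import *
ps={n:cam(n) for n in("top","scene")}
L,e1=tri(ps["top"],(250.2,208.1),ps["scene"],(265.3,230.1));R,e2=tri(ps["top"],(374.5,184.3),ps["scene"],(339.6,176.6));print("pads",L,e1,R,e2)
L=onz(ps["top"],(250.2,208.1),62);R=onz(ps["top"],(374.5,184.3),62)
im=cv2.imread("pics/top0.png")[:,:,::-1].copy()
# plate hole rings seen in crop -> dowels tops z52
for z in(46,): 
    A=onz(ps["top"],(170+298/2.5,100+254/2.5),z);B=onz(ps["top"],(170+417/2.5,100+232/2.5),z);print("dowels",A,B,np.linalg.norm(A-B))
y=(L-R)[:2];yaw=np.degrees(np.arctan2(-y[0],y[1]));o=((L+R)/2)[:2];print("dock",o,yaw,"dowel",(A+B)[:2]/2,np.degrees(np.arctan2(-(A-B)[0],(A-B)[1])))
a=np.radians(yaw);M=np.array([[np.cos(a),-np.sin(a)],[np.sin(a),np.cos(a)]])
w=onz(ps["top"],(251,254.5),78);g=onz(ps["top"],(326.5,243.5),78);t=onz(ps["top"],(207,252),25)
for n,X in(("white",w),("green",g),("tape",t),("monbot",onz(ps["top"],(300,90),150))):print(n,X.round(0),(M.T@(X[:2]-o)).round(0))
for q in[(0,150),(0,-150),(0,0),(105,0)]: print(q,(o+M@q).round(1))
# monitor bottom edge, base corner two views
print("monitor lower right corner",tri(ps["top"],(408,91),ps["scene"],(300,121)),"lower left",tri(ps["top"],(157,83),ps["scene"],(106,180)))
```

```text
pads [463.84458166 209.99869601  59.46979911] 0.2729340639128197 [521.18602994 -53.4812398   62.21642763] 1.5306335755705494
dowels [481.2997416  128.32741428  46.        ] [503.21539044  26.41474599  46.        ] 104.24244635681079
dock [492.65059357  78.30028685] 12.50936011489749 dowel [492.25756602  77.37108014] 12.136258074821484
white [366. 202.  78.] [-97. 149.]
green [393.  47.  78.] [-104.   -9.]
tape [369. 305.  25.] [-72. 248.]
monbot [695. 110. 150.] [204. -13.]
(0, 150) [460.2 224.7]
(0, -150) [525.1 -68.1]
(0, 0) [492.7  78.3]
(105, 0) [595.2 101. ]
monitor lower right corner (array([ 706.35760778, -106.49562215,  142.83020887]), np.float64(7.045582742269344)) lower left (array([701.33492053, 396.6736315 , 152.75168011]), np.float64(3.428043377398476))
```

Call:
{"method": "step_arm", "body": {"targets": [{"gripper": 1, "slide": [0.035, -0.0304, 0.009], "dr": [0, 0, 0]}, {"gripper": 1, "slide": [0.035, -0.0304, 0.009], "dr": [0, 0, 0]}, {"gripper": 1, "slide": [0.035, -0.0304, 0.009], "dr": [0, 0, 0]}, {"gripper": 1, "slide": [0.035, -0.0304, 0.009], "dr": [0, 0, 0]}, {"gripper": 1, "slide": [0.035, -0.0304, 0.009], "dr": [0, 0, 0]}, {"gripper": 1, "slide": [0.035, -0.0304, 0.009], "dr": [0, 0, 0]}, {"gripper": 1, "slide": [0.035, -0.0304, 0.009], "dr": [0, 0, 0]}, {"gripper": 1, "slide": [0.035, -0.0304, 0.009], "dr": [0, 0, 0]}], "grip_force": 20}}

```text
time_s: 1.1
tcp_pos: [368.7, -296.5, 164.3]
tool_rot: [[0.967, 0.255, 0.0], [0.255, -0.967, 0.0], [0.0, -0.0, -1.0]]
wrist_force: [0.8, 0.3, -0.2]
grip_width: 13.6
```

Call:
{"method": "step_arm", "body": {"targets": [{"gripper": 1, "slide": [0.035, -0.0304, 0.009], "dr": [0, 0, 0]}, {"gripper": 1, "slide": [0.035, -0.0304, 0.009], "dr": [0, 0, 0]}, {"gripper": 1, "slide": [0.035, -0.0304, 0.009], "dr": [0, 0, 0]}, {"gripper": 1, "slide": [0.035, -0.0304, 0.009], "dr": [0, 0, 0]}, {"gripper": 1, "slide": [0.035, -0.0304, 0.009], "dr": [0, 0, 0]}, {"gripper": 1, "slide": [0.035, -0.0304, 0.009], "dr": [0, 0, 2.4]}, {"gripper": 1}]}}

```text
invalid input at $.targets[6]: expected keys gripper, slide, dr
```

Call:
{"method": "step_arm", "body": {"targets": [{"gripper": 1, "slide": [0.035, -0.0304, 0.009], "dr": [0, 0, 0]}, {"gripper": 1, "slide": [0.035, -0.0304, 0.009], "dr": [0, 0, 0]}, {"gripper": 1, "slide": [0.035, -0.0304, 0.009], "dr": [0, 0, 0]}, {"gripper": 1, "slide": [0.035, -0.0304, 0.009], "dr": [0, 0, 0]}, {"gripper": 1, "slide": [0.035, -0.0304, 0.009], "dr": [0, 0, 0]}, {"gripper": 1, "slide": [0.035, -0.0304, 0.009], "dr": [0, 0, 2.4]}, {"gripper": 1, "slide": [0, 0, 0], "dr": [0, 0, 0]}]}}

```text
time_s: 1.98
tcp_pos: [525.6, -65.7, 109.8]
tool_rot: [[0.976, 0.217, -0.001], [0.217, -0.976, 0.0], [-0.0, -0.0, -1.0]]
wrist_force: [0.3, -1.0, 0.1]
grip_width: 0.9
```

Run:
```python
from h import *
p=cam("wrist");im=manip.grab_frame("wrist");cv2.imwrite("pics/w1.png",im[:,:,::-1])
s=manip.sense();print(s["tcp_pos"],s["wrist_force"],s["tool_rot"][:,0])
for c in blobs(red(im)):
    r=cv2.minAreaRect(c);print(r,onz(p,r[0],62).round(1))
```

```text
[524.61414076 -66.87065474 109.98385257] [-0.22481399 -0.16462074 -0.45252189] [ 0.97616454  0.21702865 -0.00116367]
((293.65960693359375, 231.80799865722656), (50.73661804199219, 78.25225067138672), 2.862405300140381) [523.8 -53.3  62. ]
```

View pics/w1.png

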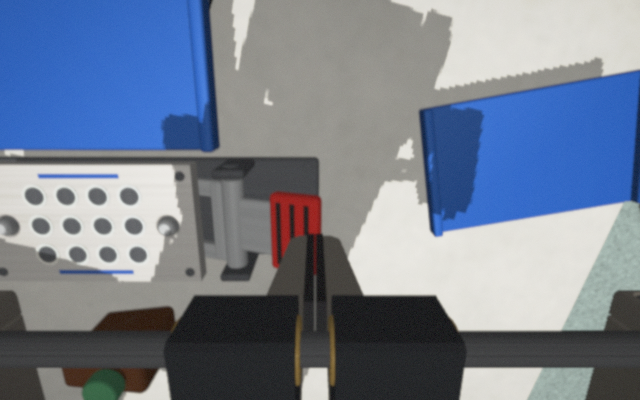

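The wrist view shows the closed fingers over the outer half of the right red pad at (295,232), with the plate at (95,225). I'll start pressing here.

Call:
{"method": "step_arm", "body": {"targets": [{"gripper": 1, "slide": [0, 0, 0.012], "dr": [0, 0, 0]}, {"gripper": 1, "slide": [0, 0, 0.007], "dr": [0, 0, 0]}, {"gripper": 1, "slide": [0, 0, 0.004], "dr": [0, 0, 0]}, {"gripper": 1, "slide": [0, 0, 0.004], "dr": [0, 0, 0]}, {"gripper": 1, "slide": [0, 0, 0.004], "dr": [0, 0, 0]}, {"gripper": 1, "slide": [0, 0, 0], "dr": [0, 0, 0]}]}}

```text
time_s: 2.78
tcp_pos: [525.2, -69.6, 80.0]
tool_rot: [[0.977, 0.214, 0.002], [0.214, -0.977, -0.001], [0.001, 0.002, -1.0]]
wrist_force: [0.5, -4.3, 4.4]
grip_width: 0.3
```

Call:
{"method": "step_arm", "body": {"targets": [{"gripper": 1, "slide": [0, 0, -0.03], "dr": [0, 0, 0]}, {"gripper": 1, "slide": [0, -0.05, 0], "dr": [0, 0, 0]}, {"gripper": 1, "slide": [0, -0.05, 0], "dr": [0, 0, 0]}, {"gripper": 1, "slide": [0, -0.05, 0], "dr": [0, 0, 0]}, {"gripper": 1, "slide": [0, -0.05, 0], "dr": [0, 0, 0]}, {"gripper": 1, "slide": [0, -0.05, 0], "dr": [0, 0, 0]}, {"gripper": 1, "slide": [0, -0.05, 0], "dr": [0, 0, 0]}, {"gripper": 1, "slide": [0, 0, 0], "dr": [0, 0, 0]}]}}

```text
time_s: 3.78
tcp_pos: [459.9, 227.2, 109.5]
tool_rot: [[0.976, 0.217, 0.0], [0.217, -0.976, 0.0], [0.0, -0.0, -1.0]]
wrist_force: [1.2, -1.1, 0.6]
grip_width: 0.3
```

Run:
```python
from h import *
p=cam("wrist");im=manip.grab_frame("wrist");cv2.imwrite("pics/w2.png",im[:,:,::-1])
s=manip.sense();print(s["tcp_pos"],s["wrist_force"],s["tool_rot"][:,0])
im=manip.grab_frame("scene");cv2.imwrite("pics/s2.png",im[:,:,::-1])
cv2.imwrite("pics/s2c.png",cv2.resize(im[130:290,200:420,::-1],None,fx=3.5,fy=3.5))
```

```text
[459.93261388 225.65350949 109.33199869] [-0.13405711 -0.08499768  0.41920553] [ 9.76316869e-01  2.16345237e-01 -3.31540425e-04]
```

View pics/s2c.png

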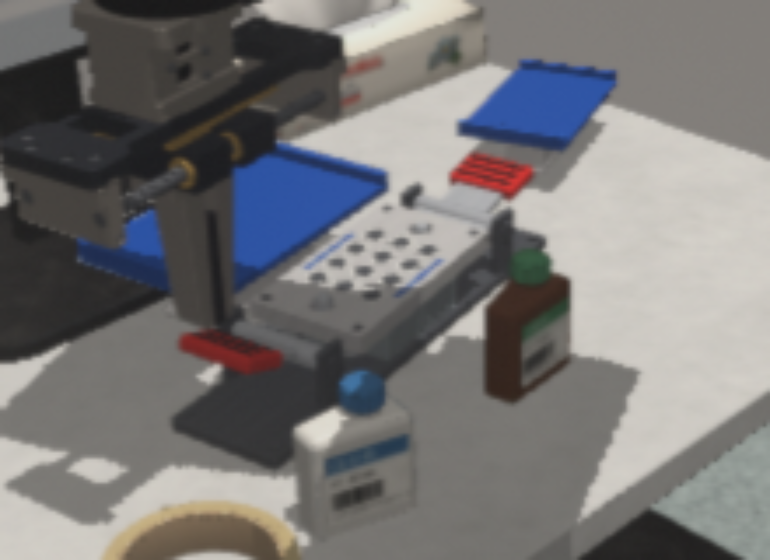

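The scene view shows the right pad at (490,172) a little lowered, the plate about level, and the fingers above the left pad at (230,345).

Call:
{"method": "step_arm", "body": {"targets": [{"gripper": 1, "slide": [0, 0, 0.012], "dr": [0, 0, 0]}, {"gripper": 1, "slide": [0, 0, 0.007], "dr": [0, 0, 0]}, {"gripper": 1, "slide": [0, 0, 0.005], "dr": [0, 0, 0]}, {"gripper": 1, "slide": [0, 0, 0.005], "dr": [0, 0, 0]}, {"gripper": 1, "slide": [0, 0, 0.005], "dr": [0, 0, 0]}, {"gripper": 1, "slide": [0, 0, 0.005], "dr": [0, 0, 0]}, {"gripper": 1, "slide": [0, 0, 0], "dr": [0, 0, 0]}]}}

```text
time_s: 4.75
tcp_pos: [461.0, 225.2, 70.4]
tool_rot: [[0.977, 0.213, 0.001], [0.213, -0.977, 0.001], [0.001, -0.001, -1.0]]
wrist_force: [0.8, 1.8, 2.6]
grip_width: 0.6
```

Call:
{"method": "step_arm", "body": {"targets": [{"gripper": 1, "slide": [0, 0, -0.04], "dr": [0, 0, 0]}, {"gripper": 1, "slide": [0, 0.05, 0], "dr": [0, 0, 0]}, {"gripper": 1, "slide": [0, 0.05, 0], "dr": [0, 0, 0]}, {"gripper": 1, "slide": [0, 0.05, 0], "dr": [0, 0, 0]}, {"gripper": 1, "slide": [0, 0.05, 0], "dr": [0, 0, 0]}, {"gripper": 1, "slide": [0, 0.05, 0], "dr": [0, 0, 0]}, {"gripper": 1, "slide": [0, 0.05, 0], "dr": [0, 0, 0]}, {"gripper": 1, "slide": [0, 0, 0.01], "dr": [0, 0, 0]}]}}

```text
time_s: 5.75
tcp_pos: [525.4, -71.4, 100.5]
tool_rot: [[0.978, 0.21, 0.001], [0.21, -0.978, -0.001], [0.001, 0.001, -1.0]]
wrist_force: [-0.3, -0.2, -0.0]
grip_width: 0.5
```

Run:
```python
from h import *
im=manip.grab_frame("scene")
cv2.imwrite("pics/s3c.png",cv2.resize(im[150:270,230:390,::-1],None,fx=4.5,fy=4.5,interpolation=cv2.INTER_CUBIC))
p=cam("top");im=manip.grab_frame("top");q=cam("scene")
s=manip.sense();print(s["tcp_pos"],s["wrist_force"])
```

```text
[523.16376309 -68.36971971  99.05388355] [ 0.09349095  0.0342521  -0.34674224]
```

View pics/s3c.png

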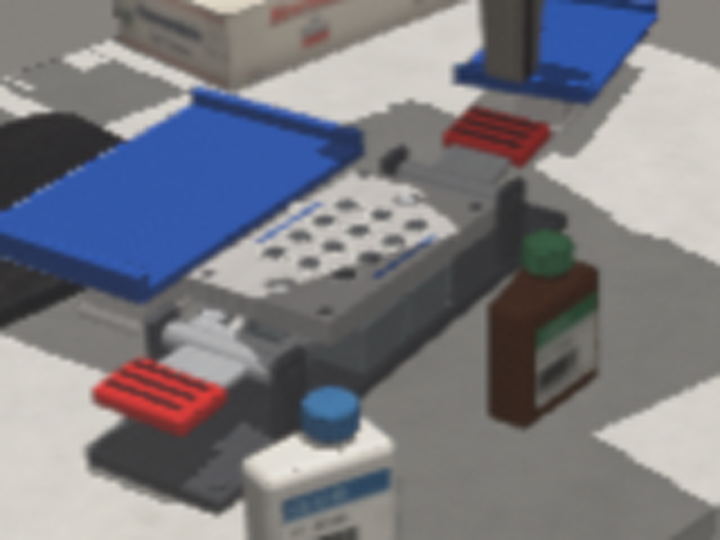

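The left lever is about level and the plate has been lifted gently. Next is the right lever, to about 0.48 rad.

Call:
{"method": "step_arm", "body": {"targets": [{"gripper": 1, "slide": [0, 0, 0.012], "dr": [0, 0, 0]}, {"gripper": 1, "slide": [0, 0, 0.006], "dr": [0, 0, 0]}, {"gripper": 1, "slide": [0, 0, 0.004], "dr": [0, 0, 0]}, {"gripper": 1, "slide": [0, 0, 0.004], "dr": [0, 0, 0]}, {"gripper": 1, "slide": [0, 0, 0.004], "dr": [0, 0, 0]}, {"gripper": 1, "slide": [0, 0, 0.004], "dr": [0, 0, 0]}, {"gripper": 1, "slide": [0, 0, 0], "dr": [0, 0, 0]}]}}

```text
time_s: 6.72
tcp_pos: [525.0, -68.2, 66.9]
tool_rot: [[0.977, 0.215, 0.001], [0.215, -0.977, -0.001], [0.001, 0.001, -1.0]]
wrist_force: [-0.2, -2.6, 3.5]
grip_width: 0.3
```

Call:
{"method": "step_arm", "body": {"targets": [{"gripper": 1, "slide": [0, 0, -0.04], "dr": [0, 0, 0]}, {"gripper": 1, "slide": [0, -0.05, 0], "dr": [0, 0, 0]}, {"gripper": 1, "slide": [0, -0.05, 0], "dr": [0, 0, 0]}, {"gripper": 1, "slide": [0, -0.05, 0], "dr": [0, 0, 0]}, {"gripper": 1, "slide": [0, -0.05, 0], "dr": [0, 0, 0]}, {"gripper": 1, "slide": [0, -0.05, 0], "dr": [0, 0, 0]}, {"gripper": 1, "slide": [0, -0.05, 0], "dr": [0, 0, 0]}, {"gripper": 1, "slide": [0, 0, 0.015], "dr": [0, 0, 0]}]}}

```text
time_s: 7.72
tcp_pos: [460.4, 228.7, 92.1]
tool_rot: [[0.976, 0.219, 0.003], [0.219, -0.976, 0.002], [0.003, -0.001, -1.0]]
wrist_force: [-0.5, -0.5, -0.5]
grip_width: 0.6
```

Call:
{"method": "step_arm", "body": {"targets": [{"gripper": 1, "slide": [0, 0, 0.012], "dr": [0, 0, 0]}, {"gripper": 1, "slide": [0, 0, 0.006], "dr": [0, 0, 0]}, {"gripper": 1, "slide": [0, 0, 0.004], "dr": [0, 0, 0]}, {"gripper": 1, "slide": [0, 0, 0.003], "dr": [0, 0, 0]}, {"gripper": 1, "slide": [0, 0, 0.003], "dr": [0, 0, 0]}, {"gripper": 1, "slide": [0, 0, 0.003], "dr": [0, 0, 0]}, {"gripper": 1, "slide": [0, 0, 0], "dr": [0, 0, 0]}]}}

```text
time_s: 8.6
tcp_pos: [460.2, 224.5, 60.8]
tool_rot: [[0.977, 0.213, -0.001], [0.213, -0.977, 0.0], [-0.001, -0.0, -1.0]]
wrist_force: [-2.8, 1.2, 3.7]
grip_width: 0.1
```

Call:
{"method": "step_arm", "body": {"targets": [{"gripper": 1, "slide": [0, 0, -0.04], "dr": [0, 0, 0]}, {"gripper": 1, "slide": [0, 0.05, 0], "dr": [0, 0, 0]}, {"gripper": 1, "slide": [0, 0.05, 0], "dr": [0, 0, 0]}, {"gripper": 1, "slide": [0, 0.05, 0], "dr": [0, 0, 0]}, {"gripper": 1, "slide": [0, 0.05, 0], "dr": [0, 0, 0]}, {"gripper": 1, "slide": [0, 0.05, 0], "dr": [0, 0, 0]}, {"gripper": 1, "slide": [0, 0.05, 0], "dr": [0, 0, 0]}, {"gripper": 1, "slide": [0, 0, 0.015], "dr": [0, 0, 0]}]}}

```text
time_s: 9.6
tcp_pos: [526.3, -71.6, 86.3]
tool_rot: [[0.978, 0.209, 0.004], [0.209, -0.978, -0.001], [0.003, 0.002, -1.0]]
wrist_force: [0.2, 0.6, -0.3]
grip_width: 0.7
```

Call:
{"method": "step_arm", "body": {"targets": [{"gripper": 1, "slide": [0, 0, 0.012], "dr": [0, 0, 0]}, {"gripper": 1, "slide": [0, 0, 0.006], "dr": [0, 0, 0]}, {"gripper": 1, "slide": [0, 0, 0.004], "dr": [0, 0, 0]}, {"gripper": 1, "slide": [0, 0, 0.003], "dr": [0, 0, 0]}, {"gripper": 1, "slide": [0, 0, 0.003], "dr": [0, 0, 0]}, {"gripper": 1, "slide": [0, 0, 0.003], "dr": [0, 0, 0]}, {"gripper": 1, "slide": [0, 0, 0.001], "dr": [0, 0, 0]}, {"gripper": 1, "slide": [0, 0, 0], "dr": [0, 0, 0]}]}}

```text
time_s: 10.6
tcp_pos: [523.7, -66.6, 53.7]
tool_rot: [[0.976, 0.216, -0.002], [0.216, -0.976, 0.0], [-0.002, -0.001, -1.0]]
wrist_force: [-3.5, 0.6, 7.7]
grip_width: 0.2
```

Call:
{"method": "step_arm", "body": {"targets": [{"gripper": 1, "slide": [0, 0, -0.05], "dr": [0, 0, 0]}, {"gripper": 1, "slide": [0, -0.05, 0], "dr": [0, 0, 0]}, {"gripper": 1, "slide": [0, -0.05, 0], "dr": [0, 0, 0]}, {"gripper": 1, "slide": [0, -0.05, 0], "dr": [0, 0, 0]}, {"gripper": 1, "slide": [0, -0.05, 0], "dr": [0, 0, 0]}, {"gripper": 1, "slide": [0, -0.05, 0], "dr": [0, 0, 0]}, {"gripper": 1, "slide": [0, -0.05, 0], "dr": [0, 0, 0]}, {"gripper": 1, "slide": [0, 0, 0.02], "dr": [0, 0, 0]}]}}

```text
time_s: 11.6
tcp_pos: [460.2, 229.6, 84.4]
tool_rot: [[0.976, 0.22, 0.003], [0.22, -0.976, 0.002], [0.003, -0.001, -1.0]]
wrist_force: [1.3, 0.2, 0.5]
grip_width: 0.4
```

Call:
{"method": "step_arm", "body": {"targets": [{"gripper": 1, "slide": [0, 0, 0.012], "dr": [0, 0, 0]}, {"gripper": 1, "slide": [0, 0, 0.008], "dr": [0, 0, 0]}, {"gripper": 1, "slide": [0, 0, 0.004], "dr": [0, 0, 0]}, {"gripper": 1, "slide": [0, 0, 0.003], "dr": [0, 0, 0]}, {"gripper": 1, "slide": [0, 0, 0.002], "dr": [0, 0, 0]}, {"gripper": 1, "slide": [0, 0, 0.001], "dr": [0, 0, 0]}, {"gripper": 1, "slide": [0, 0, 0], "dr": [0, 0, 0]}]}}

```text
time_s: 12.48
tcp_pos: [460.3, 224.3, 54.1]
tool_rot: [[0.977, 0.213, -0.001], [0.213, -0.977, -0.0], [-0.001, 0.0, -1.0]]
wrist_force: [-2.3, -1.5, 7.9]
grip_width: 0.5
```

Keep pressing to find the left end stop.

Call:
{"method": "step_arm", "body": {"targets": [{"gripper": 1, "slide": [0, 0, 0.002], "dr": [0, 0, 0]}, {"gripper": 1, "slide": [0, 0, 0.001], "dr": [0, 0, 0]}, {"gripper": 1, "slide": [0, 0, 0], "dr": [0, 0, 0]}]}}

```text
time_s: 12.85
tcp_pos: [460.5, 224.3, 51.2]
tool_rot: [[0.977, 0.213, -0.0], [0.213, -0.977, -0.001], [-0.0, 0.0, -1.0]]
wrist_force: [-2.1, -2.0, 6.9]
grip_width: 0.6
```

Call:
{"method": "step_arm", "body": {"targets": [{"gripper": 1, "slide": [0, 0, 0.002], "dr": [0, 0, 0]}, {"gripper": 1, "slide": [0, 0, 0.001], "dr": [0, 0, 0]}, {"gripper": 1, "slide": [0, 0, 0], "dr": [0, 0, 0]}]}}

```text
time_s: 13.22
tcp_pos: [460.8, 224.3, 50.0]
tool_rot: [[0.977, 0.213, 0.0], [0.213, -0.977, -0.001], [0.0, 0.001, -1.0]]
wrist_force: [-8.2, -6.3, 33.7]
grip_width: 0.6
```

Run:
```python
from h import *
im=manip.grab_frame("scene")
cv2.imwrite("pics/s4c.png",cv2.resize(im[150:270,230:390,::-1],None,fx=4.5,fy=4.5,interpolation=cv2.INTER_CUBIC))
s=manip.sense();print(s["tcp_pos"],s["wrist_force"])
```

```text
[460.76015197 224.24365297  49.98154285] [-7.43194226 -6.94443819 34.9433552 ]
```

View pics/s4c.png

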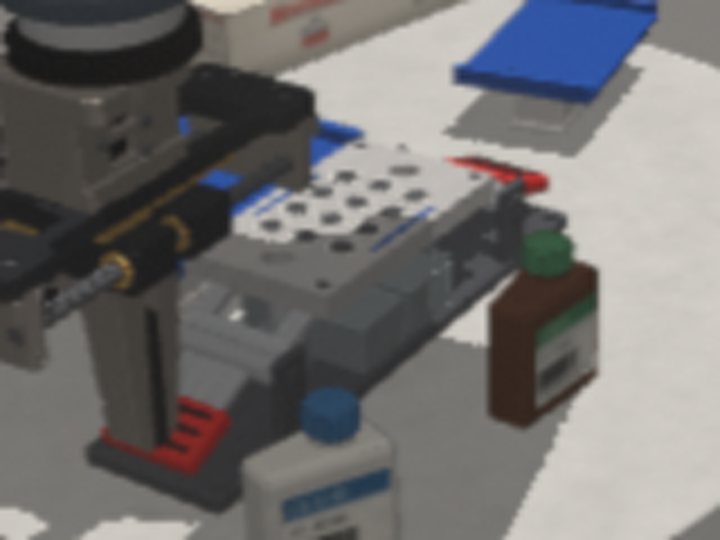

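The left lever is at its stop: the force rose to 34 N at TCP z 50. The right one was left at 53.7, so I'll finish it.

Call:
{"method": "step_arm", "body": {"targets": [{"gripper": 1, "slide": [0, 0, -0.05], "dr": [0, 0, 0]}, {"gripper": 1, "slide": [0, 0.05, 0], "dr": [0, 0, 0]}, {"gripper": 1, "slide": [0, 0.05, 0], "dr": [0, 0, 0]}, {"gripper": 1, "slide": [0, 0.05, 0], "dr": [0, 0, 0]}, {"gripper": 1, "slide": [0, 0.05, 0], "dr": [0, 0, 0]}, {"gripper": 1, "slide": [0, 0.05, 0], "dr": [0, 0, 0]}, {"gripper": 1, "slide": [0, 0.05, 0], "dr": [0, 0, 0]}, {"gripper": 1, "slide": [0, 0, 0.025], "dr": [0, 0, 0]}]}}

```text
time_s: 14.28
tcp_pos: [527.2, -71.8, 74.1]
tool_rot: [[0.978, 0.21, 0.005], [0.21, -0.978, -0.001], [0.005, 0.002, -1.0]]
wrist_force: [-0.8, 1.2, 0.2]
grip_width: 0.2
```

Call:
{"method": "step_arm", "body": {"targets": [{"gripper": 1, "slide": [0, 0, 0.012], "dr": [0, 0, 0]}, {"gripper": 1, "slide": [0, 0, 0.006], "dr": [0, 0, 0]}, {"gripper": 1, "slide": [0, 0, 0.003], "dr": [0, 0, 0]}, {"gripper": 1, "slide": [0, 0, 0.002], "dr": [0, 0, 0]}, {"gripper": 1, "slide": [0, 0, 0], "dr": [0, 0, 0]}]}}

```text
time_s: 14.9
tcp_pos: [524.4, -67.2, 51.0]
tool_rot: [[0.977, 0.215, -0.001], [0.215, -0.977, 0.0], [-0.001, -0.0, -1.0]]
wrist_force: [-6.1, 0.8, 14.8]
grip_width: 0.0
```

Call:
{"method": "step_arm", "body": {"targets": [{"gripper": 1, "slide": [0, 0, 0.0015], "dr": [0, 0, 0]}, {"gripper": 1, "slide": [0, 0, 0.0015], "dr": [0, 0, 0]}, {"gripper": 1, "slide": [0, 0, 0], "dr": [0, 0, 0]}]}}

```text
time_s: 15.28
tcp_pos: [524.9, -67.3, 50.0]
tool_rot: [[0.976, 0.216, 0.001], [0.216, -0.976, -0.0], [0.0, 0.0, -1.0]]
wrist_force: [-13.4, 1.3, 42.9]
grip_width: 0.8
```

Both levers are at their stops (43 N on the right, TCP z 50). Now I'll back off, open partway and go behind the plate's edge on the bottle side.

Call:
{"method": "step_arm", "body": {"targets": [{"gripper": 1, "slide": [0, 0, -0.04], "dr": [0, 0, 0]}, {"gripper": 0.35, "slide": [0, 0, -0.032], "dr": [0, 0, 0]}, {"gripper": 0.35, "slide": [-0.016, -0.038, 0], "dr": [0, 0, 0]}, {"gripper": 0.35, "slide": [-0.016, -0.038, 0], "dr": [0, 0, 0]}, {"gripper": 0.35, "slide": [-0.016, -0.038, 0], "dr": [0, 0, 0]}, {"gripper": 0.35, "slide": [-0.016, -0.038, 0], "dr": [0, 0, 0]}, {"gripper": 0.35, "slide": [0, 0, 0], "dr": [0, 0, 0]}, {"gripper": 0.35, "slide": [0, 0, 0], "dr": [0, 0, 0]}]}}

```text
time_s: 16.27
tcp_pos: [430.3, 67.2, 119.1]
tool_rot: [[0.976, 0.216, 0.001], [0.216, -0.976, 0.0], [0.001, 0.0, -1.0]]
wrist_force: [0.2, 0.6, 0.3]
grip_width: 59.9
```

Run:
```python
from h import *
p=cam("wrist");im=manip.grab_frame("wrist");cv2.imwrite("pics/w5.png",im[:,:,::-1])
s=manip.sense();print(s["tcp_pos"],s["wrist_force"],s["tool_rot"][:,0],s["grip_width"])
a=np.radians(12.4);M=np.array([[np.cos(a),-np.sin(a)],[np.sin(a),np.cos(a)]]);o=np.array([492.7,78.3]);print("tcp dock",M.T@(s["tcp_pos"][:2]-o))
for q,z in[((-40,70),69),((-40,-70),69),((40,70),69),((40,-70),69),((-40,0),69)]:
    print(q,proj(p,[*(o+M@q),z]).round(0))
```

```text
[430.45688724  66.83028531 119.02706186] [ 0.56373636  0.51424921 -0.12569541] [0.97665449 0.21481204 0.00134113] 59.895271450906186
tcp dock [-63.25407569   2.1636428 ]
(-40, 70) [201. 195.]
(-40, -70) [436. 196.]
(40, 70) [187.  50.]
(40, -70) [451.  51.]
(-40, 0) [319. 195.]
```

View pics/w5.png

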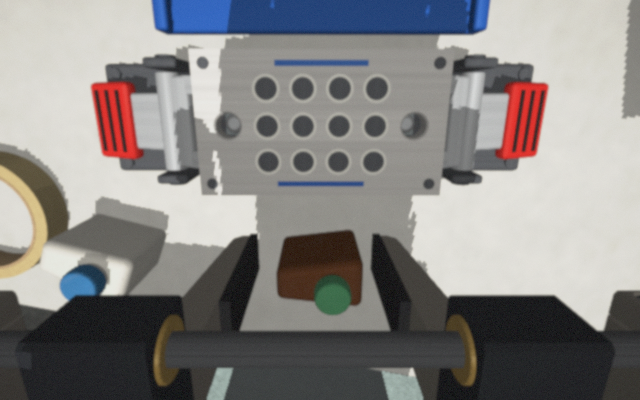

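The wrist view shows the raised plate, level and straight, with corners near (190,48), (440,195) and so on, which matches the prediction. The fingers straddle the line behind its near edge, clear of the brown bottle at (320,265). Next: descend, then push.

Call:
{"method": "step_arm", "body": {"targets": [{"gripper": 0.35, "slide": [0, 0, 0.015], "dr": [0, 0, 0]}, {"gripper": 0.35, "slide": [0, 0, 0.013], "dr": [0, 0, 0]}, {"gripper": 0.35, "slide": [0, 0, 0.009], "dr": [0, 0, 0]}, {"gripper": 0.35, "slide": [0, 0, 0], "dr": [0, 0, 0]}, {"gripper": 0.35, "slide": [0.006, 0, 0], "dr": [0, 0, 0]}, {"gripper": 0.35, "slide": [0.005, 0, 0], "dr": [0, 0, 0]}, {"gripper": 0.35, "slide": [0.005, 0, 0], "dr": [0, 0, 0]}]}}

```text
time_s: 17.2
tcp_pos: [444.6, 70.2, 81.7]
tool_rot: [[0.977, 0.214, -0.002], [0.214, -0.977, -0.0], [-0.002, -0.0, -1.0]]
wrist_force: [-7.5, -1.3, 8.0]
grip_width: 59.9
```

Call:
{"method": "step_arm", "body": {"targets": [{"gripper": 0.35, "slide": [0.006, 0, 0], "dr": [0, 0, 0]}, {"gripper": 0.35, "slide": [0.006, 0, 0], "dr": [0, 0, 0]}, {"gripper": 0.35, "slide": [0.006, 0, 0], "dr": [0, 0, 0]}, {"gripper": 0.35, "slide": [0.006, 0, 0], "dr": [0, 0, 0]}, {"gripper": 0.35, "slide": [0.006, 0, 0], "dr": [0, 0, 0]}, {"gripper": 0.35, "slide": [0.006, 0, 0], "dr": [0, 0, 0]}, {"gripper": 0.35, "slide": [0.006, 0, 0], "dr": [0, 0, 0]}]}}

```text
time_s: 18.08
tcp_pos: [485.0, 79.1, 81.4]
tool_rot: [[0.977, 0.214, -0.003], [0.214, -0.977, -0.001], [-0.003, -0.0, -1.0]]
wrist_force: [-8.4, -1.6, 7.1]
grip_width: 59.8
```

Run:
```python
from h import *
p=cam("wrist");im=manip.grab_frame("wrist");cv2.imwrite("pics/w6.png",im[:,:,::-1])
s=manip.sense();print(s["tcp_pos"],s["wrist_force"],s["tool_rot"][:,0],s["grip_width"])
```

```text
[486.41034356  79.39307391  81.62957299] [-2.06316359  0.22218583 -0.60383713] [ 0.97675941  0.2143354  -0.00118315] 60.05218511222339
```

View pics/w6.png

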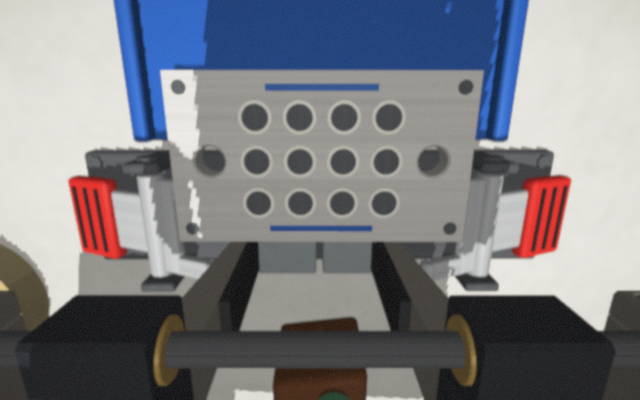

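The push is going straight: the plate's front is on the shelf and it lies centred between the rails. I'll continue.

Call:
{"method": "step_arm", "body": {"targets": [{"gripper": 0.35, "slide": [0.007, 0, 0], "dr": [0, 0, 0]}, {"gripper": 0.35, "slide": [0.007, 0, 0], "dr": [0, 0, 0]}, {"gripper": 0.35, "slide": [0.007, 0, 0], "dr": [0, 0, 0]}, {"gripper": 0.35, "slide": [0.007, 0, 0], "dr": [0, 0, 0]}, {"gripper": 0.35, "slide": [0.007, 0, 0], "dr": [0, 0, 0]}, {"gripper": 0.35, "slide": [0.007, 0, 0], "dr": [0, 0, 0]}, {"gripper": 0.35, "slide": [0.007, 0, 0], "dr": [0, 0, 0]}, {"gripper": 0.35, "slide": [0.005, 0, 0], "dr": [0, 0, 0]}]}}

```text
time_s: 19.12
tcp_pos: [539.2, 90.9, 81.6]
tool_rot: [[0.977, 0.214, -0.0], [0.214, -0.977, -0.0], [-0.0, -0.0, -1.0]]
wrist_force: [-5.8, -0.2, 1.4]
grip_width: 60.2
```

```bash
cat > m.py <<'E'
from h import *
a=np.radians(12.4);M=np.array([[np.cos(a),-np.sin(a)],[np.sin(a),np.cos(a)]]);o=np.array([492.7,78.3])
p=cam("wrist");im=manip.grab_frame("wrist");cv2.imwrite("pics/w7.png",im[:,:,::-1])
s=manip.sense();print(s["tcp_pos"],s["wrist_force"],"tcp dock",M.T@(s["tcp_pos"][:2]-o))
m=cv2.morphologyEx(hsv(im,(100,130,30),(125,255,255)),cv2.MORPH_OPEN,np.ones((2,2)))
for c in blobs(m,100):
    r=cv2.minAreaRect(c);print(np.round(cv2.boxPoints(r)).tolist(),cv2.contourArea(c),[(M.T@(onz(p,q,z)[:2]-o)).round(1).tolist() for z in(54,66) for q in cv2.boxPoints(r)])
g=cv2.cvtColor(im,cv2.COLOR_RGB2GRAY)
E
python3 m.py
```

```text
[539.95400182  91.0734677   81.66648966] [-0.60210459 -0.7777527  -1.48631409] tcp dock [48.89458838  2.32838826]
[[117.0, 249.0], [118.0, 20.0], [523.0, 21.0], [522.0, 250.0]] 29690.0 [[47.0, 111.0], [161.8, 92.7], [161.3, -94.0], [46.4, -112.7], [52.5, 103.7], [159.5, 86.6], [159.0, -87.5], [51.9, -105.0]]
[[268.0, 86.0], [377.0, 86.0], [377.0, 90.0], [268.0, 90.0]] 382.5 [[132.7, 24.6], [132.7, -28.1], [130.9, -28.2], [130.9, 24.7], [132.4, 23.1], [132.4, -26.1], [130.7, -26.1], [130.7, 23.1]]
[[201.0, 156.0], [214.0, 144.0], [231.0, 161.0], [219.0, 174.0]] 337.0 [[98.7, 60.1], [105.0, 53.2], [96.1, 45.0], [89.5, 51.9], [100.7, 56.2], [106.6, 49.7], [98.2, 42.0], [92.1, 48.5]]
[[418.0, 148.0], [437.0, 148.0], [437.0, 169.0], [418.0, 169.0]] 312.0 [[102.7, -50.4], [102.7, -60.0], [91.9, -61.1], [91.9, -51.3], [104.4, -46.8], [104.4, -55.8], [94.3, -56.8], [94.3, -47.7]]
[[273.0, 225.0], [370.0, 225.0], [370.0, 228.0], [273.0, 228.0]] 290.0 [[61.1, 24.6], [61.1, -27.8], [59.4, -27.9], [59.4, 24.6], [65.6, 23.1], [65.6, -25.8], [64.0, -25.9], [64.0, 23.1]]
```

View pics/w7.png

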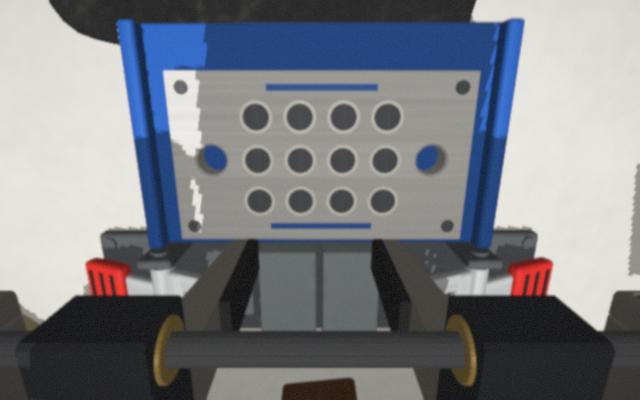

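The plate is flat on the shelf. From the stripes its centre is at dock (98, -1.4), so it needs 7 mm more. Then I'll back off and lift.

Call:
{"method": "step_arm", "body": {"targets": [{"gripper": 0.35, "slide": [0.003, 0, 0], "dr": [0, 0, 0]}, {"gripper": 0.35, "slide": [0.003, 0, 0], "dr": [0, 0, 0]}, {"gripper": 0.35, "slide": [0.0005, 0, 0], "dr": [0, 0, 0]}, {"gripper": 0.35, "slide": [0, 0, 0], "dr": [0, 0, 0]}, {"gripper": 0.35, "slide": [-0.006, 0, 0], "dr": [0, 0, 0]}, {"gripper": 0.35, "slide": [-0.015, 0, 0], "dr": [0, 0, 0]}, {"gripper": 0.35, "slide": [-0.01, 0, -0.03], "dr": [0, 0, 0]}, {"gripper": 0.35, "slide": [-0.03, 0, -0.04], "dr": [0, 0, 0]}]}}

```text
time_s: 20.18
tcp_pos: [485.1, 79.1, 151.8]
tool_rot: [[0.977, 0.214, -0.0], [0.214, -0.977, 0.0], [-0.0, -0.0, -1.0]]
wrist_force: [-1.1, 0.8, 0.7]
grip_width: 59.8
```

Call:
{"method": "step_arm", "body": {"targets": [{"gripper": 0.35, "slide": [-0.02, 0, -0.02], "dr": [0, 0, 0]}, {"gripper": 0.35, "slide": [0, 0, 0], "dr": [0, 0, 0]}, {"gripper": 0.35, "slide": [0, 0, 0], "dr": [0, 0, 0]}]}}

```text
time_s: 20.55
tcp_pos: [466.5, 75.0, 171.3]
tool_rot: [[0.977, 0.214, 0.001], [0.214, -0.977, 0.0], [0.001, 0.0, -1.0]]
wrist_force: [0.1, 0.3, -0.5]
grip_width: 60.0
```

```bash
python3 m.py
python3 - <<'E'
from h import *
im=cv2.imread("pics/w7.png");a=cv2.resize(im,(640,400))
s=manip.grab_frame("scene")[120:320,180:420,::-1];cv2.imwrite("pics/f.png",np.vstack([a[:330],cv2.resize(s[:, :],(640,270))[:270]]))
t=manip.grab_frame("top");p=cam("top")
r=[cv2.minAreaRect(c) for c in blobs(hsv(t,(45,80,40),(85,255,255)))];print("green",[np.round(x[0],1) for x in r])
E
```

```text
[466.4373278   74.97216648 170.90892097] [-0.35748185 -0.12578966  0.19748673] tcp dock [-26.36462731   2.38932077]
[[186.0, 100.0], [186.0, 0.0], [453.0, 0.0], [453.0, 100.0]] 8196.0 [[51.1, 96.9], [117.0, 90.1], [117.0, -92.6], [51.0, -99.7], [51.2, 92.6], [114.2, 86.2], [114.1, -88.3], [51.1, -95.2]]
[[593.0, 63.0], [639.0, 63.0], [639.0, 174.0], [593.0, 174.0]] 4534.0 [[76.6, -197.3], [76.6, -230.4], [-4.6, -251.2], [-4.6, -215.2], [75.6, -188.4], [75.6, -220.0], [-2.0, -239.9], [-2.0, -205.5]]
[[118.0, 279.0], [148.0, 279.0], [148.0, 296.0], [118.0, 296.0]] 389.5 [[-96.0, 170.1], [-96.0, 144.4], [-112.5, 146.6], [-112.5, 172.7], [-89.3, 162.5], [-89.3, 138.0], [-105.0, 140.1], [-105.0, 165.0]]
[[235.0, 9.0], [250.0, 9.0], [250.0, 26.0], [235.0, 26.0]] 214.0 [[111.5, 56.9], [111.4, 46.6], [100.8, 47.2], [100.8, 57.6], [108.8, 54.5], [108.8, 44.6], [98.6, 45.1], [98.6, 55.1]]
[[390.0, 10.0], [404.0, 10.0], [404.0, 26.0], [390.0, 26.0]] 190.5 [[110.8, -49.8], [110.8, -59.5], [100.7, -60.2], [100.7, -50.4], [108.2, -47.5], [108.2, -56.7], [98.6, -57.4], [98.6, -48.1]]
green [array([326., 244.])]
```

View pics/f.png

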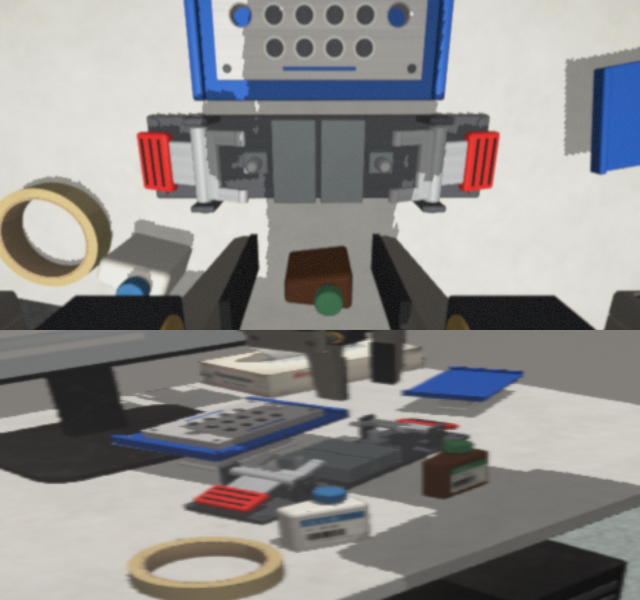

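```bash
python3 -c "
from cell import manip
print(manip.hand_in(), manip.sense()['time_s'])"
```

```text
the job is handed in; nothing more can be done
the job is handed in; nothing more can be done
```

The plate is on the large blue shelf and the job is handed in, at about 21 s on the robot's clock. `hand_in` gives no verdict, so success rests on my own checks.

**What I did:** I pressed the right and left levers in turn, seven presses in all, until each hit its end stop. Both stopped at TCP z 50 mm, with the wrist force rising to about 34 N on the left and 43 N on the right. Then I pushed the plate flat across with the half-open fingers, backed off and lifted clear.

**Last checks:**
- **Plate:** it lies flat and square on the shelf. Its centre is about 104 mm from the dock's middle and 1 mm off along the shelf; the shelf's centre is about 105 mm out.
- **Bystanders:** the brown bottle's cap is within 1 pixel of where it started. The white bottle and tape look unmoved in the pictures, but I did not measure them.
- **Robot:** it touches nothing, and the wrist force is near zero.

**Not confirmed:**
- **Lean and lever angles:** I never measured the plate's lean or the lever angles directly. I took them from the press heights and the pictures, planning for no more than about 0.05 rad of lean.
- **Right-lever force:** the 43 N is above the 40 N limit set for the arm or gripper body. It was the fingertips pressing on the pad, and I assumed that limit does not cover them.

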